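# Close a double-lidded gift tin and lift its outer lid off again

## Robot

A 7-joint arm with a two-finger parallel gripper is mounted at the origin on a cart in front of the work surface, level with it; the furniture and walls round the work are solid. World frame = base frame: x ahead of the robot, y to its left, z up, the work surface at z = 0. Lengths are in m, angles in rad, forces in N, time in s.
With the tool pointing down it reaches from about 0.4 to 0.85 m from the base axis. Payload 10.4 kg.
Tool frame: the origin (TCP) lies at the very end of the fingers, on their centre line; the grasp point (between the pads) lies r.grip_depth behind it (r.grip_depth is the distance from the TCP to the grasp point, in m); y points along the fingers, z is the direction in which the jaws open and shut, and the axes are right-handed (so a half turn about y gives the same grasp; the last joint's range is limited). The gripper opens to 87 mm and grips with 3 to 60 N. Pads are 19 mm wide; open, the fingers measure 117 mm over their backs; the gripper's body (75 mm by 190 mm) begins 51 mm behind the grasp point.
Start: joints at [1.093, 0.332, -0.065, 1.46, 0.022, 1.35, -0.088], TCP at [0.275, -0.561, 0.223] pointing down, gripper open.
Joint ranges: [-2.6, 2.6], [-0.5, 2.12], [-1.47, 1.34], [0.16, 2.42], [-1.27, 4.41], [0.06, 2.06], [-2.6, 2.6]. Speed limits (rad/s): [2.22, 2.22, 2.79, 2.79, 3.14, 3.14, 3.14].

## Interface

Orientations are given as a unit quaternion [x, y, z, w].
In Python, from bench import r gives the robot as it stands.
- The arm moves only by the shell command python3 -m jog 'ROWS' [OPENING] [FORCE]. ROWS is JSON, a list of rows, each a list of 6 numbers: the shift along the tool's x, y, z in m, then the turn, a rotation vector about the tool's x, y, z in degrees. A call has 1 to 12 rows; each row shifts and turns the pose as measured when the row begins, along the tool's axes as they then stand; what a row does not reach is not made up. A row lasts 1/12 s, in which the tool goes at most 41.7 mm and 7.16 degrees, less where a joint would pass 70% of its speed; a pose out of reach is approached as far as the arm can. A call with a gripper value outside its range is refused whole. OPENING is the opening, from -1 (shut) to 1 (fully open), so that 0 is half open, set as the call begins (- or left out, the last holds). The fingers move at their own pace and stop on an object; FORCE is the grip in N (left out, the last holds). Time passes only in rows, so rows that do not move let the fingers close. It gives the time, the measured TCP pose, the force and the opening at its end, in the units of the state.
- r.read_state(): the state, without advancing time (a new reading comes with each control period).
- r.camera(name): name is "side" or "top" or "wrist"; returns a dict with "image" (400x640x3 uint8, red, green, blue), "range_z" (400x640 float32, m along the optical axis (not along the pixel's ray), 0 where there is no reading), "K" (3x3 intrinsics, pixels), "R" (3x3) and "t" (3): a world point X has camera coordinates R X + t. Camera axes: x right, y down, z forward; pixel columns grow to the right and rows downward; lengths in m; the calibration is good to about 2 mm. A picture is of the moment at which its call begins.
- r.close_job(): hands the job in, once; it reports no verdict.
The state is a dict: "time": time; "joint_positions": joint angles; "joint_vel": joint speeds; "joint_torque": joint torques, N m; "ee_pos": TCP position; "eef_rot": TCP orientation; "ft_force": force on the tool from outside, world axes, zero at the start; "torque": the same for the moment, N m; "width": finger opening in m.
Only numpy, scipy, OpenCV 4.12 (cv2) and the standard library are available. Lean on these libraries where they do the work, as an engineer would, in place of code of your own. Each camera call takes 0.05 s, during which the arm holds its last target. There are 200 camera calls.

## Task

Stand the open blue tin midway between the brown and the cream tub, in line with them, and let go. Then carry both nested lids over together (the wooden knob lifts both, the brass collar only the outer one), lower them until the inner lid is fully seated in the tin, and let go. Last, so that a gift card can be slipped in, lift the outer lid alone straight up clear of the knob, leaving the inner lid seated, and finish while still holding the outer lid level above the tin; do not disturb the tubs, the cup or the loose sweets.

Things in the scene. Friction and masses are not known exactly. Their poses are not given: they have to be found in the camera images.
- tin: open round blue tin, 60 mm outside diameter, 80 mm tall, 3 mm wall (mouth 54 mm wide), 0.3 kg, loose; chocolates fixed inside up to 55 mm height. Origin: centre of its underside, z up. It can be taken round the outside from above
- inner_lid: aluminium inner lid, loose, 0.1 kg: tapered plug 42 to 48 mm wide, 14 mm deep; flange 63 mm wide, 4 mm thick; round upright knob 20 mm wide, top 73 mm above origin, its wooden top 26 mm free above the collar. Origin: centre of the plug's underside, z up; 66 mm above the tin's origin when seated (flange on the rim). Starts on the worktop, outer lid nested on it; lifting the knob carries both
- outer_lid: blue outer lid, loose, about 0.1 kg: 79 mm wide, skirt 74 mm wide and 14 mm deep inside, plate's upper face 17 mm above origin, on it a brass collar 36 mm wide, 26 mm bore, top 43 mm above origin; the knob passes through with 3 mm play. Origin: centre of the skirt's lower edge, z up. Nested, it only rests on the flange, origin 4 mm above the inner lid's; lifting the collar lifts it alone
- tub_brown: round lidded tub with brown body, 113 mm diameter, 94 mm tall, loose, 0.7 kg; origin at the centre of its underside. The cream tub stands 240 mm from it, centre to centre, toward this tub's -y (roughly the robot's right)
- tub_cream: round lidded tub with pale cream body, same size; origin at the centre of its underside
- cup: small white cup with handle, 62x89x52 mm, bystander; origin at the centre of its underside
- star: yellow foil-wrapped star sweet, 51x48x20 mm, bystander; origin at the centre of its underside
- sweet: blue foil-wrapped sweet, 46x67x32 mm, bystander; origin at the centre of its underside
Mind the look-alikes: they are no part of the job. What is shaped like the tub_brown but black is not meant.

How it is judged:
On the way, in this order (a step that is already met when the one before it is completed fails the run):
1. the tin stands upright midway between the two tubs and is let go (x of tin in the frame of tub_brown between -0.02 and 0.02 m and y of tin in the frame of tub_brown between -0.14 and -0.1 m and angle between tin's own z axis and vertical below 0.05 rad and height (world z) of tin below 0.004 m and linear speed of tin below 0.02 m/s and contact force between the fingers and tin below 0.1 N), for 0.2 s.
2. the inner lid is fully seated in the tin with the outer lid nested on it, and both are let go (x of tin in the frame of tub_brown between -0.02 and 0.02 m and y of tin in the frame of tub_brown between -0.14 and -0.1 m and angle between tin's own z axis and vertical below 0.05 rad and height (world z) of tin below 0.004 m and horizontal distance between inner_lid and tin below 0.005 m and z of inner_lid in the frame of tin between 0.0635 and 0.0685 m and angle between inner_lid's own z axis and vertical below 0.06 rad and z of outer_lid in the frame of inner_lid between 0.001 and 0.007 m and contact force between the fingers and inner_lid below 0.1 N and contact force between the fingers and outer_lid below 0.1 N), for 0.2 s.
At the end, for the whole second after the job is handed in: Tin upright within 20 mm of the midpoint between the tubs, along and across; inner lid seated in it (5 mm sideways, 2.5 mm height); outer lid held still by the fingers, level within 0.2 rad, within 50 mm of the tin's axis, lower edge 145 to 320 mm up, touching neither tin nor inner lid (x of tin in the frame of tub_brown between -0.02 and 0.02 m and y of tin in the frame of tub_brown between -0.14 and -0.1 m and angle between tin's own z axis and vertical below 0.05 rad and height (world z) of tin below 0.004 m and horizontal distance between inner_lid and tin below 0.005 m and z of inner_lid in the frame of tin between 0.0635 and 0.0685 m and angle between inner_lid's own z axis and vertical below 0.06 rad and contact force between the fingers and outer_lid above 1 N and contact force between outer_lid and inner_lid below 0.05 N and contact force between outer_lid and tin below 0.05 N and contact force between the fingers and inner_lid below 0.1 N and height (world z) of outer_lid between 0.145 and 0.32 m and horizontal distance between outer_lid and tin below 0.05 m and angle between outer_lid's own z axis and vertical below 0.2 rad and linear speed of outer_lid below 0.02 m/s); the arm keeps its last pose, push and grip.
It fails at once if the lids are parted (more than 20 mm) while the inner lid is not seated in the tin (distance between outer_lid and inner_lid above 0.02 m and not (horizontal distance between inner_lid and tin below 0.006 m and z of inner_lid in the frame of tin below 0.07 m)).
It fails at once if a tub, the cup or a loose sweet is pushed more than 15 mm from its place (distance of any of cup, star, sweet, tub_brown, tub_cream from where it was at the start of the episode above 0.015 m).
It also fails if it takes over 58 s, if anything falls off the work surface, if the arm or the gripper's body presses on something with over 40 N, if the wrist force passes 120 N, or if a joint passes its speed limit or range.

## Working session

There is one attempt and no reset: what is moved stays moved. The work goes in short steps, Python scripts to look and compute and a shell command to move; the robot and the scene stay as the last step left them, time stands still between calls to the robot, and variables do not carry over. Pictures are saved under pics/ and viewed, about 8 in all and at most 12, crops included, and the job is handed in when it is done.

```bash
mkdir -p pics; ls; python3 - <<'E'
from bench import r
import cv2,numpy as np
s=r.read_state();print({k:np.round(v,3) for k,v in s.items()},r.grip_depth)
ims=[]
for n in("side","top"):
    c=r.camera(n);np.savez(f"{n}0.npz",**c);cv2.imwrite(f"pics/{n}0.png",c["image"][:,:,::-1])
    print(n,c["K"].round(1).tolist(),(-c["R"].T@c["t"]).round(3),c["R"].round(2).tolist(),(c["range_z"]>0).mean())
E
```

```text
pics
{'time': np.float64(0.0), 'joint_positions': array([ 1.093,  0.333, -0.065,  1.461,  0.022,  1.35 , -0.089]), 'joint_vel': array([-0.002, -0.002, -0.   ,  0.001, -0.001,  0.001, -0.   ]), 'joint_torque': array([ 1.0000e-03, -6.2326e+01,  2.5000e-02, -3.8989e+01, -6.2000e-02,
        4.0000e-02,  0.0000e+00]), 'ee_pos': array([ 0.274, -0.561,  0.222]), 'eef_rot': array([-0.16 ,  0.689, -0.688,  0.159]), 'ft_force': array([ 0.159,  0.404, -1.065]), 'torque': array([-0.029, -0.037, -0.055]), 'width': np.float64(0.087)} 0.0187
side [[384.8, 0.0, 320.8], [0.0, 384.8, 205.9], [0.0, 0.0, 1.0]] [0.846 0.73  0.942] [[-0.96, 0.29, -0.02], [0.22, 0.71, -0.66], [-0.18, -0.64, -0.75]] 0.99600390625
top [[519.7, 0.0, 326.7], [0.0, 519.7, 198.7], [0.0, 0.0, 1.0]] [ 0.527 -0.061  1.421] [[-0.02, -1.0, -0.01], [-1.0, 0.02, -0.06], [0.06, 0.0, -1.0]] 0.99590625
```

View pics/top0.png

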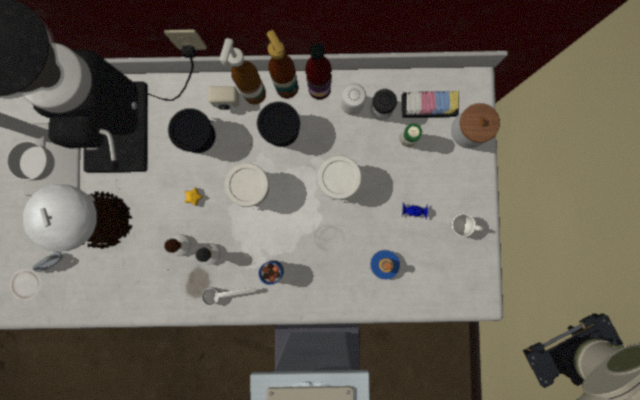

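View pics/side0.png

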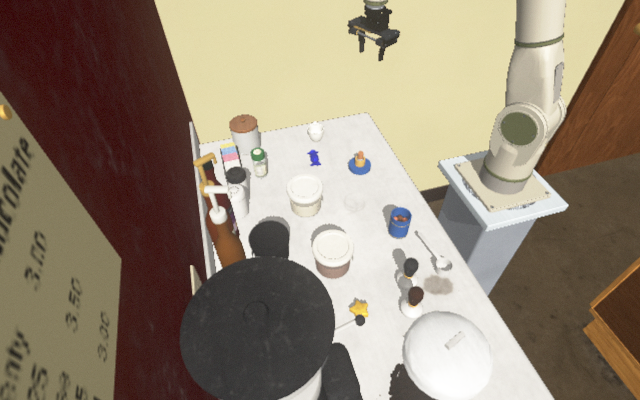

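Top view: tin at (271,272), lids (386,264), brown tub (246,184), cream tub (340,178); the side view confirms the brown body belongs to the tub at the robot's left. Star, sweet and cup are far from the path, and there's a glass at about (327,236) in the top view.

```bash
cat > h.py <<'E'
from bench import r
import cv2,numpy as np
from scipy.spatial.transform import Rotation as Ro
def plane(c,uv,z):
    uv=np.atleast_2d(uv).astype(float); d=np.c_[uv,np.ones(len(uv))]@np.linalg.inv(c["K"]).T@c["R"]
    o=-c["R"].T@c["t"]; return o+d*((z-o[2])/d[:,2])[:,None]
def cloud(c):
    v,u=np.mgrid[:400,:640]; z=c["range_z"]
    p=np.stack([u,v,np.ones_like(u)],-1)@np.linalg.inv(c["K"]).T*z[...,None]
    return (p-c["t"])@c["R"]
def circ(xy):
    A=np.c_[2*xy,np.ones(len(xy))]; s=np.linalg.lstsq(A,(xy**2).sum(1),rcond=None)[0]
    return s[:2],np.sqrt(s[2]+s[:2]@s[:2])
def blob(c,m,z,seed=None):
    "largest (or nearest seed) blob of mask -> circle fit of hull on plane z, in m"
    cs=[k for k in cv2.findContours(m.astype(np.uint8),0,cv2.CHAIN_APPROX_NONE)[0] if len(k)>15]
    if seed is None:k=max(cs,key=cv2.contourArea)
    else:k=min(cs,key=lambda k:np.hypot(*(k[:,0].mean(0)-seed)))
    k=cv2.convexHull(k)[:,0]; xy=plane(c,k,z)[:,:2]
    return circ(xy),k.mean(0)
def axes():
    s=r.read_state(); return s["ee_pos"],Ro.from_quat(s["eef_rot"]).as_matrix(),s
E
python3 - <<'E'
from h import *
p,R,s=axes();print("tool axes cols\n",R.round(3))
c=dict(np.load("top0.npz"));P=cloud(c);im=c["image"].astype(int)
hsv=cv2.cvtColor(c["image"],cv2.COLOR_RGB2HSV)
z=P[...,2]
for n,(u,v),h,w in(("brown",(246,184),.094,32),("cream",(340,178),.094,32),("tin",(271,272),.08,20),("lid",(386,264),.021,22),("glass",(327,236),.05,25),("salt1",(180,246),.09,16),("salt2",(207,255),.09,18)):
    sl=np.s_[v-w:v+w,u-w:u+w]; zz=z[sl]; m=np.zeros(z.shape,bool)
    m[sl]=np.abs(zz-h)<.012 if n!="glass" else zz>.02
    if n=="salt1" or n=="salt2": m[sl]=zz>.03
    if n in("tin","lid"):
        m[:]=False; m[sl]=(hsv[...,0][sl]>98)&(hsv[...,0][sl]<125)&(hsv[...,1][sl]>120)&((zz>.06) if n=="tin" else True)
    print(n,"zmax",zz.max().round(3),np.percentile(zz,90).round(3),end=" ")
    try:
        (ct,rad),k=blob(c,m,h);print(ct.round(4),rad.round(4),k.round(1), "med cloud",P[m].mean(0).round(4))
    except Exception as e:print(e)
E
```

```text
tool axes cols
 [[-0.898 -0.001  0.439]
 [-0.439  0.001 -0.898]
 [ 0.    -1.    -0.001]]
brown zmax 1.421 0.092 [0.6533 0.1514] 0.0563 [246.3 185.1] med cloud [0.6534 0.152  0.0905]
cream zmax 1.421 0.092 [ 0.6681 -0.0868] 0.056 [338.2 177.8] med cloud [ 0.6683 -0.0868  0.0905]
tin zmax 1.421 0.055 [0.4188 0.0984] 0.0196 [264.8 281.2] med cloud [0.4243 0.0908 0.0717]
lid zmax 1.421 0.023 [ 0.4384 -0.2072] 0.0371 [384.5 265.2] med cloud [ 0.4396 -0.2057  0.0258]
glass zmax 1.421 0.002 max() iterable argument is empty
salt1 zmax 1.421 0.095 [0.5013 0.3419] 0.0202 [172.5 244.4] med cloud [0.5013 0.3313 0.1221]
salt2 zmax 1.421 0.092 [0.4766 0.2626] 0.0197 [201.9 254.5] med cloud [0.4776 0.256  0.1201]
```

```bash
python3 -m jog '[[-0.0303,0,-0.0175,0,0,0],[-0.0303,0,-0.0175,0,0,0],[-0.0303,0,-0.0175,0,0,0],[-0.0303,0,-0.0175,0,0,0],[-0.0303,0,-0.0175,0,0,0],[-0.0303,0,-0.0175,0,0,0],[-0.0303,0,-0.0175,0,0,0],[-0.0303,0,-0.0175,0,0,0],[-0.0303,0,-0.0175,0,0,0]]' 1
python3 -m jog '[[-0.0132,0,-0.0325,0,0,0],[-0.0132,0,-0.0325,0,0,0],[-0.0132,0,-0.0325,0,0,0],[-0.0132,0,-0.0325,0,0,0],[-0.0132,0,-0.0325,0,0,0],[-0.0132,0,-0.0325,0,0,0],[-0.0132,0,-0.0325,0,0,0],[-0.0132,0,-0.0325,0,0,0],[-0.0132,0,-0.0325,0,0,0],[-0.0132,0,-0.0325,0,0,0],[-0.0132,0,-0.0325,0,0,0]]'
python3 - <<'E'
from h import *
c=dict(np.load("top0.npz"));P=cloud(c);z=P[...,2]
m=np.zeros(z.shape,bool);sl=np.s_[250:295,250:295];m[sl]=(z[sl]>.045)&(z[sl]<.1)
print("tin top",[a for a in blob(c,m,.08)[0]])
w=r.camera("wrist");np.savez("w1.npz",**w);cv2.imwrite("pics/w1.png",w["image"][:,:,::-1])
print((-w["R"].T@w["t"]).round(3),w["R"].round(2).tolist(),w["K"].tolist())
E
```

```text
time: 0.85
ee_pos: [0.4492, -0.2962, 0.2168]
eef_rot: [-0.156, 0.692, -0.689, 0.151]
ft_force: [1.0, -0.8, -0.1]
width: 0.0867
time: 1.77
ee_pos: [0.4254, 0.1086, 0.2151]
eef_rot: [-0.158, 0.692, -0.688, 0.151]
ft_force: [1.4, 0.0, 0.4]
width: 0.0867
tin top [array([0.42695402, 0.09445363]), np.float64(0.03044791763623199)]
[0.5   0.142 0.375] [[0.43, -0.9, -0.01], [-0.86, -0.41, 0.3], [-0.28, -0.12, -0.95]] [[349.09668263205805, 0.0, 322.45627939477583], [0.0, 349.09668263205805, 198.61731019318543], [0.0, 0.0, 1.0]]
```

View pics/w1.png

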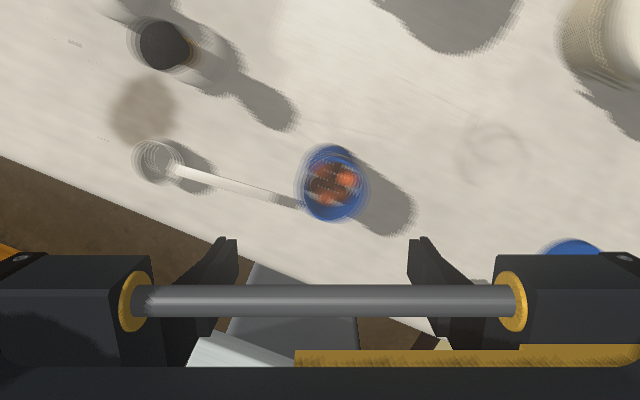

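Wrist view: tin at (333,183), slightly blurred because the arm is still settling; a spoon handle points at its base at (305,205), lying low. I'll settle and measure again.

```bash
python3 -m jog '[[0,0,0,0,0,0],[0,0,0,0,0,0]]'
cat >> h.py <<'E'
def tinw(w,zt=.08):
    P=cloud(w);z=P[...,2];m=(z>zt-.012)&(z<zt+.012)&(w["range_z"]>.1)
    m[235:]=False
    m&=(cv2.cvtColor(w["image"],cv2.COLOR_RGB2HSV)[...,1]>100)
    return blob(w,m,zt)
def go(x,y,z,jaw):
    "tool-frame shift to reach x,y,z at present orientation, and turn about tool y for the jaw heading (deg)"
    p,R,s=axes();d=R.T@(np.array([x,y,z])-p);h=np.degrees(np.arctan2(R[1,2],R[0,2]))
    t=-((jaw-h+90)%180-90)
    tilt=np.degrees(np.cross(R[:,1],[0,0,-1]))
    print("at",p.round(4),"jaw",h.round(1),"shift",d.round(4),"turn y",t.round(1),"level turn tool",(R.T@tilt).round(2))
E
python3 - <<'E'
from h import *
w=r.camera("wrist");print(tinw(w));go(.427,.0945,.04,-75)
E
```

```text
time: 1.98
ee_pos: [0.4233, 0.1193, 0.2153]
eef_rot: [-0.163, 0.691, -0.686, 0.156]
ft_force: [-0.3, 0.0, -0.3]
width: 0.0871
((array([0.42517014, 0.09575932]), np.float64(0.029785414156511484)), array([348.48484848, 195.15151515]))
at [0.4235 0.1185 0.2152] jaw -64.0 shift [0.0059 0.175  0.0247] turn y 11.0 level turn tool [0.52 0.   0.49]
```

```bash
python3 -m jog '[[0.004,0,0.011,0.5,0,0.5],[0.003,0,0.01,0,0,0],[0,0,0,0,0,0]]'
python3 -m jog '[[0,0.03,0,0,0,0],[0,0.03,0,0,0,0],[0,0.03,0,0,0,0],[0,0.02,0,0,0,0],[0,0.01,0,0,0,0]]'
python3 - <<'E'
from h import *
go(.426,.095,.042,-64)
E
```

```text
time: 2.28
ee_pos: [0.4267, 0.0921, 0.2146]
eef_rot: [0.158, -0.689, 0.689, -0.157]
ft_force: [0.7, -0.1, -0.4]
width: 0.0872
time: 2.7
ee_pos: [0.4305, 0.0863, 0.0931]
eef_rot: [0.151, -0.69, 0.691, -0.155]
ft_force: [0.4, 0.7, -0.1]
width: 0.087
at [0.4305 0.0863 0.0931] jaw -65.0 shift [ 0.0007  0.051  -0.01  ] turn y -1.0 level turn tool [-0.16  0.   -0.28]
```

```bash
python3 -m jog '[[0,0,-0.008,0,0,0],[0,0,0,0,0,0]]'; python3 - <<'E'
from h import *
go(.426,.095,.042,-64)
E
```

```text
time: 2.87
ee_pos: [0.4253, 0.0922, 0.0905]
eef_rot: [0.152, -0.691, 0.691, -0.151]
ft_force: [-0.4, 1.2, 0.2]
width: 0.087
at [0.4253 0.0922 0.0905] jaw -65.2 shift [-0.0018  0.0485 -0.0022] turn y -1.2 level turn tool [-0.01  0.    0.02]
```

```bash
python3 -m jog '[[-0.001,0.015,-0.001,0,0,0],[0,0.015,0,0,0,0],[0,0.01,0,0,0,0],[0,0.004,0,0,0,0],[0,0,0,0,0,0]]'; python3 -m jog '[[0,0,0,0,0,0],[0,0,0,0,0,0],[0,0,0,0,0,0],[0,0,0,0,0,0],[0,0,0,0,0,0],[0,0,0,0,0,0]]' -1 20
python3 - <<'E'
from h import *
go(.6607,.0323,.042,3.6)
E
```

```text
time: 3.28
ee_pos: [0.429, 0.0933, 0.0491]
eef_rot: [0.149, -0.69, 0.691, -0.152]
ft_force: [-0.2, -0.2, 0.2]
width: 0.087
time: 3.78
ee_pos: [0.4309, 0.0939, 0.0522]
eef_rot: [0.147, -0.69, 0.692, -0.154]
ft_force: [0.1, -0.9, -3.1]
width: 0.06
at [0.4309 0.0939 0.0522] jaw -65.4 shift [-0.1833  0.0124  0.1515] turn y -69.0 level turn tool [-0.22  0.   -0.5 ]
```

```bash
python3 -m jog '[[0,-0.03,0,0,0,0],[0,-0.03,0,0,0,0],[0,-0.03,0,0,0,0],[0,-0.03,0,0,0,0],[0,-0.01,0,0,0,0]]' - 25
python3 -m jog '[[0,0,0,0,-6.9,0],[0,0,0,0,-6.9,0],[0,0,0,0,-6.9,0],[0,0,0,0,-6.9,0],[0,0,0,0,-6.9,0],[0,0,0,0,-6.9,0],[0,0,0,0,-6.9,0],[0,0,0,0,-6.9,0],[0,0,0,0,-6.9,0],[0,0,0,0,-6,0],[0,0,0,0,0,0]]'
python3 - <<'E'
from h import *
go(.6607,.0323,.18,3.6)
E
```

```text
time: 4.2
ee_pos: [0.425, 0.0928, 0.1829]
eef_rot: [-0.152, 0.691, -0.691, 0.15]
ft_force: [0.9, 0.6, -3.0]
width: 0.0594
time: 5.12
ee_pos: [0.4229, 0.0904, 0.1838]
eef_rot: [0.525, -0.475, 0.476, -0.521]
ft_force: [0.6, -0.6, -3.2]
width: 0.0594
at [0.4229 0.0904 0.1838] jaw 5.4 shift [0.0804 0.0034 0.2312] turn y 1.8 level turn tool [ 0.2  -0.    0.28]
```

```bash
python3 -m jog '[[0.01,0,0.029,0,1.8,0],[0.01,0,0.029,0,0,0],[0.01,0,0.029,0,0,0],[0.01,0,0.029,0,0,0],[0.01,0,0.029,0,0,0],[0.01,0,0.029,0,0,0],[0.01,0,0.027,0,0,0],[0.006,0,0.015,0,0,0],[0,0,0,0,0,0],[0,0,0,0,0,0]]'
python3 - <<'E'
from h import *
go(.6607,.0323,.18,3.6)
E
```

```text
time: 5.95
ee_pos: [0.6494, 0.0198, 0.1762]
eef_rot: [0.511, -0.495, 0.495, -0.499]
ft_force: [-1.4, 0.1, -3.2]
width: 0.0598
at [0.6494 0.0198 0.1762] jaw 1.2 shift [-0.0122 -0.0041  0.0115] turn y -2.4 level turn tool [0.69 0.   0.65]
```

```bash
python3 -m jog '[[-0.009,0,0.009,0.6,-2,0.6],[-0.002,0,0.002,0,0,0],[0,0,0,0,0,0]]'
python3 - <<'E'
from h import *
go(.6607,.0323,.06,3.6)
t=r.camera("top");np.savez("t2.npz",**t);w=r.camera("wrist");s=np.hstack([t["image"][130:270,200:420],w["image"][::2,::2][:140]])
cv2.imwrite("pics/p2.png",s[:,:,::-1])
E
```

```text
time: 6.2
ee_pos: [0.6592, 0.0327, 0.1751]
eef_rot: [0.514, -0.487, 0.485, -0.513]
ft_force: [0.2, 1.0, -3.8]
width: 0.0593
at [0.6592 0.0327 0.1751] jaw 3.2 shift [0.0005 0.1151 0.0018] turn y -0.4 level turn tool [ 0.17 -0.   -0.03]
```

View pics/p2.png

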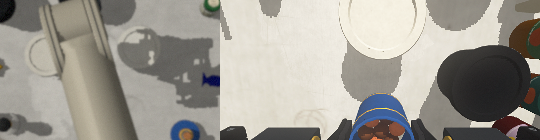

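The tin sits centred between the fingers, over the gap between the tubs. Descending.

```bash
python3 -m jog '[[0.0005,0.025,0.001,0,0,0],[0,0.025,0,0,0,0],[0,0.025,0,0,0,0],[0,0.02,0,0,0,0],[0,0.008,0,0,0,0],[0,0,0,0,0,0]]'
python3 - <<'E'
from h import *
go(.6607,.0323,.052,3.6)
E
```

```text
time: 6.8
ee_pos: [0.6602, 0.0331, 0.0733]
eef_rot: [-0.513, 0.485, -0.487, 0.514]
ft_force: [0.1, 0.3, -3.0]
width: 0.0599
at [0.6602 0.0331 0.0733] jaw 3.2 shift [0.0008 0.0213 0.0003] turn y -0.4 level turn tool [-0.24 -0.    0.08]
```

```bash
python3 -m jog '[[0.0005,0.008,0,-0.2,0,0],[0,0.006,0,0,0,0],[0,0.004,0,0,0,0],[0,0,0,0,0,0]]'; for i in 1 2; do python3 -m jog '[[0,0.002,0,0,0,0],[0,0,0,0,0,0]]'; done
```

```text
time: 7.13
ee_pos: [0.6618, 0.0327, 0.0575]
eef_rot: [-0.513, 0.485, -0.488, 0.514]
ft_force: [-0.2, -1.0, -3.7]
width: 0.0595
time: 7.3
ee_pos: [0.6625, 0.0328, 0.0565]
eef_rot: [-0.512, 0.484, -0.488, 0.515]
ft_force: [0.2, -0.2, -3.4]
width: 0.0599
time: 7.47
ee_pos: [0.6631, 0.0328, 0.0552]
eef_rot: [-0.512, 0.484, -0.488, 0.515]
ft_force: [0.1, -0.0, -3.7]
width: 0.0599
```

```bash
for i in 1 2 3 4; do python3 -m jog '[[0,0.003,0,0,0,0],[0,0,0,0,0,0]]'|egrep 'pos|force'; done
```

```text
ee_pos: [0.6635, 0.0328, 0.0525]
ft_force: [0.2, 0.3, -3.4]
ee_pos: [0.664, 0.0327, 0.0521]
ft_force: [0.1, 0.3, -4.1]
ee_pos: [0.6649, 0.0327, 0.052]
ft_force: [0.5, -0.8, -4.1]
ee_pos: [0.666, 0.0325, 0.0517]
ft_force: [0.3, 0.0, -3.4]
```

```bash
for i in 1 2 3; do python3 -m jog '[[0,0.003,-0.003,0,0,0],[0,0.003,0,0,0,0]]'|egrep 'pos|force|rot'; done; python3 - <<'E'
from h import *
go(.6607,.0323,.050,3.6)
E
```

```text
ee_pos: [0.6664, 0.0323, 0.0507]
eef_rot: [-0.509, 0.48, -0.493, 0.517]
ft_force: [-23.7, -2.0, 38.1]
ee_pos: [0.6665, 0.0323, 0.0507]
eef_rot: [-0.507, 0.478, -0.496, 0.519]
ft_force: [-20.0, -2.2, 30.7]
ee_pos: [0.6666, 0.0322, 0.0504]
eef_rot: [-0.505, 0.476, -0.498, 0.52]
ft_force: [-20.2, -2.2, 31.6]
at [0.6666 0.0322 0.0504] jaw 3.0 shift [-0.0004  0.0002 -0.0059] turn y -0.6 level turn tool [-2.13  0.    0.45]
```

```bash
python3 -m jog '[[0,-0.003,-0.003,-2.1,-0.6,0.4],[0,0,-0.002,0,0,0],[0,0,0,0,0,0]]'; python3 - <<'E'
from h import *
go(.6607,.0323,.050,3.6)
E
```

```text
time: 8.88
ee_pos: [0.6614, 0.0321, 0.0532]
eef_rot: [-0.515, 0.483, -0.485, 0.516]
ft_force: [-0.5, -0.3, -4.1]
width: 0.0598
at [0.6614 0.0321 0.0532] jaw 3.6 shift [-0.0002  0.0031 -0.0007] turn y 0.0 level turn tool [-0.09  0.    0.06]
```

```bash
python3 -m jog '[[0,0.003,-0.0005,0,0,0],[0,0.001,0,0,0,0]]'; python3 -m jog '[[0,0,0,0,0,0],[0,0,0,0,0,0],[0,0,0,0,0,0],[0,0,0,0,0,0]]' 1; python3 - <<'E'
from h import *
go(.6607,.0323,.20,3.6)
E
```

```text
time: 9.05
ee_pos: [0.6605, 0.0329, 0.0499]
eef_rot: [-0.515, 0.483, -0.485, 0.516]
ft_force: [-9.9, -1.1, 18.8]
width: 0.0591
time: 9.38
ee_pos: [0.6604, 0.0334, 0.049]
eef_rot: [-0.514, 0.483, -0.486, 0.516]
ft_force: [-0.4, -0.8, 0.0]
width: 0.0784
at [0.6604 0.0334 0.049 ] jaw 3.6 shift [ 0.0013 -0.151   0.001 ] turn y -0.0 level turn tool [-0.28 -0.    0.06]
```

```bash
python3 -m jog '[[0,0,0,0,0,0],[0,0,0,0,0,0],[0,-0.015,0,0,0,0],[0,-0.03,0,0,0,0],[0,-0.035,0,0,0,0],[0,-0.035,0,0,0,0],[0,-0.035,0,0,0,0],[0,-0.02,0,0,0,0],[0,0,0,0,0,0]]'; python3 - <<'E'
from h import *
w=r.camera("wrist");print("tin now",tinw(w))
go(.4384,-.2065,.2,-45)
E
```

```text
time: 10.13
ee_pos: [0.6576, 0.0338, 0.2299]
eef_rot: [-0.515, 0.483, -0.484, 0.516]
ft_force: [-0.7, 0.5, 0.5]
width: 0.0873
tin now ((array([0.65942364, 0.02846963]), np.float64(0.029733523655015883)), array([323.33333333, 188.6       ]))
at [0.6574 0.0339 0.2285] jaw 3.7 shift [ 0.2259  0.028  -0.234 ] turn y 48.7 level turn tool [-0.1   0.   -0.03]
```

```bash
python3 -m jog '[[0.015,0,-0.015,0,0,0],[0.023,0,-0.024,0,0,0],[0.023,0,-0.024,0,0,0],[0.023,0,-0.024,0,0,0],[0.023,0,-0.024,0,0,0],[0.023,0,-0.024,0,0,0],[0.023,0,-0.024,0,0,0],[0.023,0,-0.024,0,0,0],[0.023,0,-0.024,0,0,0],[0.012,0,-0.015,0,0,0],[0,0,0,0,0,0],[0,0,0,0,0,0]]'; python3 - <<'E'
from h import *
go(.4384,-.2065,.2,3.6)
w=r.camera("wrist");np.savez("w3.npz",**w)
t=r.camera("top");np.savez("t3.npz",**t)
s=np.hstack([w["image"][:,120:520],t["image"][:,200:500]]);cv2.imwrite("pics/p3.png",s[:,:,::-1])
E
```

```text
time: 11.18
ee_pos: [0.4326, -0.1981, 0.2186]
eef_rot: [0.516, -0.489, 0.479, -0.515]
ft_force: [0.1, -0.2, 0.1]
width: 0.0867
at [ 0.4326 -0.1981  0.2186] jaw 3.6 shift [0.0089 0.0184 0.0054] turn y 0.0 level turn tool [ 0.6  -0.   -0.49]
```

View pics/p3.png

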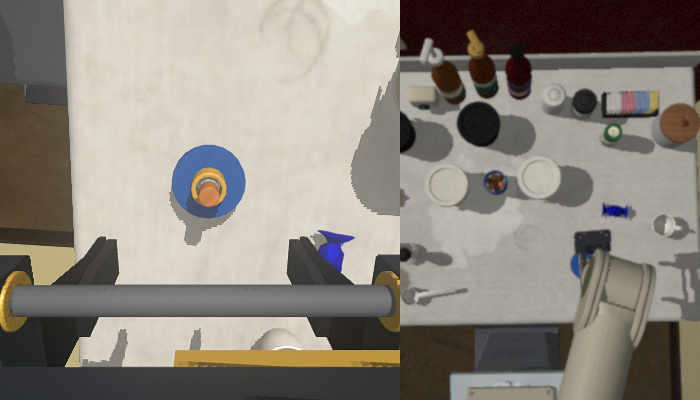

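The lid disc is at about wrist (328,182) with collar and knob visible; the top view shows the tin standing between the tubs.

```bash
cat >> h.py <<'E'
def tint(t):
    P=cloud(t);z=P[...,2];m=np.zeros(z.shape,bool);sl=np.s_[160:205,272:318];m[sl]=(z[sl]>.045)&(z[sl]<.1)
    return blob(t,m,.08)[0]
E
python3 - <<'E'
from h import *
w=dict(np.load("w3.npz"));t=dict(np.load("t3.npz"))
print("tin top",tint(t))
hsv=cv2.cvtColor(w["image"],cv2.COLOR_RGB2HSV);P=cloud(w);z=P[...,2]
H,S,V=hsv[...,0],hsv[...,1],hsv[...,2]; box=np.zeros(H.shape,bool);box[130:235,270:390]=1
print("disc",blob(w,box&(H>95)&(H<125)&(S>110)&(z<.1),.021))
m=box&(z>.062)&(z<.1)&(H<30)&(S>80);print("knob",blob(w,m,.073),z[m].max(),P[m].mean(0))
m=box&(z>.04)&(z<.1)&(H<30)&(S>80);print("collar",blob(w,m,.047),z[m].max())
E
```

```text
tin top (array([0.65943945, 0.02764108]), np.float64(0.030251703006854178))
disc ((array([ 0.43639272, -0.2075481 ]), np.float64(0.03876880258956369)), array([327.34375, 180.78125]))
knob ((array([ 0.43649477, -0.20685382]), np.float64(0.010141347500997102)), array([330.52941176, 195.        ])) 0.07337760648195694 [ 0.43665052 -0.20736955  0.07086729]
collar ((array([ 0.43654332, -0.20748343]), np.float64(0.0176897763121199)), array([326.23809524, 189.61904762])) 0.07337760648195694
```

```bash
python3 -m jog '[[0.009,0,0.004,0.5,0,-0.4],[0,0,0,0,0,0],[0,0.03,0,0,0,0],[0,0.03,0,0,0,0],[0,0.025,0,0,0,0],[0,0.01,0,0,0,0],[0,0,0,0,0,0],[0,0,0,0,0,0]]'; python3 - <<'E'
from h import *
go(.4365,-.207,.052,3.6)
E
```

```text
time: 11.95
ee_pos: [0.4455, -0.201, 0.1211]
eef_rot: [-0.517, 0.48, -0.481, 0.521]
ft_force: [-0.3, 0.4, 0.1]
width: 0.0872
at [ 0.4455 -0.201   0.1211] jaw 4.5 shift [ 0.0054  0.069  -0.0098] turn y 0.9 level turn tool [-0.24 -0.   -0.14]
```

```bash
python3 -m jog '[[0.005,0.01,-0.008,-0.2,0.5,-0.1],[0,0.015,0,0,0,0],[0,0.01,0,0,0,0],[0,0.005,0,0,0,0],[0,0,0,0,0,0]]'; python3 - <<'E'
from h import *
go(.4365,-.207,.052,3.6)
E
```

```text
time: 12.37
ee_pos: [0.44, -0.209, 0.0832]
eef_rot: [-0.516, 0.48, -0.485, 0.517]
ft_force: [-0.3, -0.5, 0.8]
width: 0.0872
at [ 0.44   -0.209   0.0832] jaw 3.9 shift [-0.0023  0.0311 -0.0036] turn y 0.3 level turn tool [-0.36  0.    0.22]
```

```bash
python3 -m jog '[[-0.002,0.013,-0.003,-0.3,0.3,0.2],[0,0.01,0,0,0,0],[0,0.004,0,0,0,0],[0,0,0,0,0,0],[0,0,0,0,0,0]]'; python3 - <<'E'
from h import *
go(.4365,-.207,.052,3.6)
E
```

```text
time: 12.78
ee_pos: [0.4373, -0.2077, 0.0548]
eef_rot: [-0.515, 0.484, -0.485, 0.515]
ft_force: [-1.0, 0.5, 0.1]
width: 0.0868
at [ 0.4373 -0.2077  0.0548] jaw 3.5 shift [-0.0008  0.0028 -0.0007] turn y -0.1 level turn tool [-0.11  0.    0.06]
```

```bash
python3 -m jog '[[-0.0007,0.003,-0.0007,0,0,0],[0,0,0,0,0,0]]'; python3 -m jog '[[0,0,0,0,0,0],[0,0.0003,0,0,0,0],[0,0,0,0,0,0],[0,0.0003,0,0,0,0],[0,0,0,0,0,0],[0,0.0003,0,0,0,0],[0,0,0,0,0,0],[0,0,0,0,0,0]]' -1 30; python3 - <<'E'
from h import *
go(.6594,.028,.052,3.6)
E
```

```text
time: 12.95
ee_pos: [0.4368, -0.2071, 0.0518]
eef_rot: [-0.515, 0.484, -0.485, 0.515]
ft_force: [0.1, -0.2, -0.5]
width: 0.0873
time: 13.62
ee_pos: [0.4376, -0.2074, 0.052]
eef_rot: [-0.515, 0.483, -0.486, 0.516]
ft_force: [-0.3, -0.8, -0.1]
width: 0.0414
at [ 0.4376 -0.2074  0.052 ] jaw 3.5 shift [-0.2213  0.0004  0.2359] turn y -0.1 level turn tool [-0.23 -0.    0.14]
```

```bash
python3 -m jog '[[0,0.0003,0,0,0,0],[0,0,0,0,0,0],[0,0,0,0,0,0],[0,0.0003,0,0,0,0],[0,0,0,0,0,0],[0,0,0,0,0,0]]'; python3 - <<'E'
from h import *
go(.4376,-.2074,.052,3.6)
E
```

```text
time: 14.12
ee_pos: [0.4377, -0.2074, 0.0516]
eef_rot: [-0.515, 0.483, -0.486, 0.516]
ft_force: [0.3, -0.0, 0.1]
width: 0.0194
at [ 0.4377 -0.2074  0.0516] jaw 3.5 shift [-0.     -0.0004 -0.0001] turn y -0.1 level turn tool [-0.24 -0.    0.14]
```

```bash
python3 -m jog '[[0,-0.01,0,0,0,0],[0,-0.02,0,0,0,0],[0,-0.03,0,0,0,0],[0,-0.03,0,0,0,0],[0,-0.03,0,0,0,0],[0,-0.025,0,0,0,0],[0,-0.01,0,0,0,0],[0,0,0,0,0,0]]'; python3 - <<'E'
from h import *
go(.6594,.028,.2,3.6)
E
```

```text
time: 14.78
ee_pos: [0.4343, -0.2051, 0.2153]
eef_rot: [-0.515, 0.484, -0.483, 0.516]
ft_force: [0.1, -1.1, -1.8]
width: 0.0191
at [ 0.4343 -0.2051  0.2153] jaw 3.6 shift [-0.2183  0.0156  0.2395] turn y 0.0 level turn tool [ 0.03  0.   -0.1 ]
```

```bash
python3 -m jog '[[-0.01,0,0.011,0,0,0],[-0.02,0,0.022,0,0,0],[-0.024,0,0.0265,0,0,0],[-0.024,0,0.0265,0,0,0],[-0.024,0,0.0265,0,0,0],[-0.024,0,0.0265,0,0,0],[-0.024,0,0.0265,0,0,0],[-0.024,0,0.0265,0,0,0],[-0.02,0,0.022,0,0,0],[-0.012,0,0.013,0,0,0],[-0.006,0,0.006,0,0,0],[0,0,0,0,0,0]]';  python3 - <<'E'
from h import *
go(.6594,.028,.15,3.6)
t=r.camera("top");w=r.camera("wrist");np.savez("w4.npz",**w)
sd=r.camera("side")
s=np.hstack([w["image"][:,120:520],sd["image"][:,200:500]]);cv2.imwrite("pics/p4.png",s[:,:,::-1])
E
```

```text
time: 15.78
ee_pos: [0.6572, 0.0289, 0.2048]
eef_rot: [0.516, -0.49, 0.482, -0.511]
ft_force: [-0.5, 0.1, -2.2]
width: 0.0188
at [0.6572 0.0289 0.2048] jaw 3.2 shift [0.0012 0.0547 0.0029] turn y -0.4 level turn tool [ 0.8  -0.   -0.22]
```

View pics/p4.png

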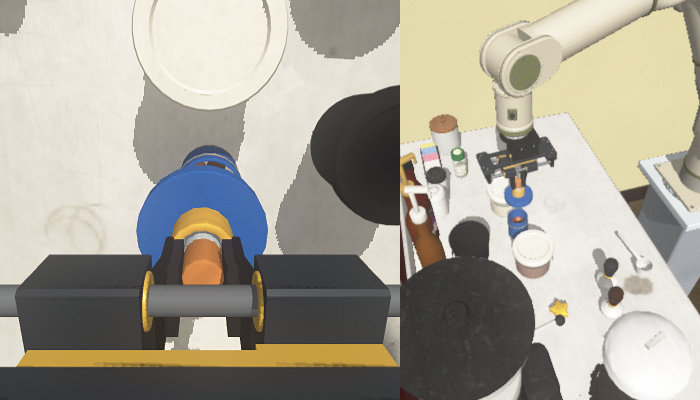

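Both lids hang together under the gripper, above the tin (wrist image: disc at (320,210), tin's rim just behind it).

```bash
python3 -m jog '[[0.001,0,0.003,0.8,-0.4,-0.2],[0,0.01,0,0,0,0],[0,0.015,0,0,0,0],[0,0.01,0,0,0,0],[0,0.003,0,0,0,0],[0,0,0,0,0,0]]';  python3 - <<'E'
from h import *
go(.6603,.028,.1176,3.6)
E
```

```text
time: 16.43
ee_pos: [0.6582, 0.0157, 0.1666]
eef_rot: [0.513, -0.484, 0.49, -0.512]
ft_force: [0.4, -0.5, -0.8]
width: 0.0191
at [0.6582 0.0157 0.1666] jaw 2.9 shift [-0.0126  0.0489  0.0025] turn y -0.7 level turn tool [-0.27  0.    0.44]
```

```bash
python3 -m jog '[[-0.008,0,0.002,-0.2,-0.6,0.3],[-0.003,0,0,0,0,0],[0,0,0,0,0,0]]';  python3 - <<'E'
from h import *
go(.6603,.028,.1176,3.6)
E
```

```text
time: 16.68
ee_pos: [0.6597, 0.0269, 0.1671]
eef_rot: [0.515, -0.484, 0.485, -0.515]
ft_force: [0.6, 0.2, -1.9]
width: 0.0188
at [0.6597 0.0269 0.1671] jaw 3.5 shift [-0.0011  0.0495  0.0006] turn y -0.1 level turn tool [-0.07 -0.    0.12]
```

```bash
python3 -m jog '[[-0.001,0.01,0.0006,0,0,0],[0,0.012,0,0,0,0],[0,0.005,0,0,0,0],[0,0,0,0,0,0]]';  python3 - <<'E'
from h import *
go(.6603,.028,.1176,3.6)
E
```

```text
time: 17.02
ee_pos: [0.6611, 0.0294, 0.1384]
eef_rot: [-0.515, 0.483, -0.485, 0.516]
ft_force: [-0.2, -0.3, -1.9]
width: 0.0189
at [0.6611 0.0294 0.1384] jaw 3.6 shift [ 0.0013  0.0208 -0.0009] turn y -0.0 level turn tool [-0.19 -0.    0.1 ]
```

```bash
python3 -m jog '[[0.0012,0.006,-0.001,-0.2,0,0.1],[0,0.004,0,0,0,0],[0,0.002,0,0,0,0],[0,0,0,0,0,0]]';  python3 - <<'E'
from h import *
go(.6603,.028,.1176,3.6)
E
```

```text
time: 17.35
ee_pos: [0.6596, 0.0275, 0.1241]
eef_rot: [0.516, -0.485, 0.484, -0.515]
ft_force: [-0.4, -0.1, -2.5]
width: 0.0191
at [0.6596 0.0275 0.1241] jaw 3.5 shift [-0.0005  0.0065  0.0008] turn y -0.1 level turn tool [ 0.13  0.   -0.01]
```

Plug is 8 mm into the mouth without contact force.

```bash
python3 -m jog '[[-0.0005,0.003,0.0007,0.1,0,0],[0,0.001,0,0,0,0],[0,0,0,0,0,0]]'; python3 -m jog '[[0,0.002,0,0,0,0],[0,0,0,0,0,0]]'|egrep 'pos|force';  python3 - <<'E'
from h import *
go(.6603,.028,.1176,3.6)
E
```

```text
time: 17.6
ee_pos: [0.6605, 0.028, 0.12]
eef_rot: [-0.515, 0.484, -0.484, 0.515]
ft_force: [0.3, -0.5, -1.4]
width: 0.0194
ee_pos: [0.6607, 0.028, 0.1181]
ft_force: [-0.4, 0.8, -2.1]
at [0.6607 0.028  0.1181] jaw 3.5 shift [-0.      0.0005 -0.0004] turn y -0.1 level turn tool [-0.05  0.   -0.01]
```

```bash
for i in 1 2; do python3 -m jog '[[0,0.0015,0,0,0,0],[0,0,0,0,0,0]]'|egrep 'pos|force'; done
```

```text
ee_pos: [0.6615, 0.0284, 0.1181]
ft_force: [0.4, -0.1, -1.5]
ee_pos: [0.6623, 0.0287, 0.118]
ft_force: [0.6, 0.8, -1.7]
```

```bash
python3 -m jog '[[-0.0004,0.0025,-0.0017,0,0,0]]'|egrep 'pos|force|rot'; python3 -m jog '[[0,0.001,0,0,0,0]]'|egrep 'pos|force|rot';python3 - <<'E'
from h import *
go(.6603,.028,.1176,3.6)
E
```

```text
ee_pos: [0.6623, 0.029, 0.1175]
eef_rot: [-0.513, 0.482, -0.487, 0.518]
ft_force: [0.9, -2.9, 21.6]
ee_pos: [0.6628, 0.0289, 0.1177]
eef_rot: [-0.512, 0.482, -0.487, 0.518]
ft_force: [-4.3, -0.9, 3.9]
at [0.6628 0.0289 0.1177] jaw 3.5 shift [ 0.0007  0.     -0.0026] turn y -0.1 level turn tool [-0.65  0.    0.02]
```

Contact is at TCP z 0.1176, exactly the expected seated height. Level, and release.

```bash
python3 -m jog '[[0.0005,0,-0.0022,-0.6,0,0],[0,0,0,0,0,0]]'|egrep 'pos|force'; python3 -m jog '[[0,0,0,0,0,0],[0,0,0,0,0,0],[0,-0.001,0,0,0,0],[0,0,0,0,0,0],[0,0,0,0,0,0],[0,0,0,0,0,0]]' 1; python3 - <<'E'
from h import *
go(.6603,.028,.2,3.6)
E
```

```text
ee_pos: [0.6605, 0.0281, 0.1178]
ft_force: [0.1, 0.2, -2.6]
time: 18.93
ee_pos: [0.6603, 0.0282, 0.1179]
eef_rot: [0.515, -0.485, 0.485, -0.515]
ft_force: [-0.6, -0.2, -0.2]
width: 0.0514
at [0.6603 0.0282 0.1179] jaw 3.5 shift [ 0.0002 -0.0821 -0.    ] turn y -0.1 level turn tool [ 0.01 -0.    0.02]
```

```bash
python3 -m jog '[[0,0,0,0,0,0],[0,0,0,0,0,0],[0,0,0,0,0,0],[0,0,0,0,0,0],[0,-0.02,0,0,0,0],[0,-0.03,0,0,0,0],[0,-0.025,0,0,0,0],[0,-0.01,0,0,0,0],[0,0,0,0,0,0],[0,0,0,0,0,0]]' 1; python3 - <<'E'
from h import *
w=r.camera("wrist");np.savez("w5.npz",**w);sd=r.camera("side");np.savez("s5.npz",**sd)
hsv=cv2.cvtColor(w["image"],cv2.COLOR_RGB2HSV);P=cloud(w);z=P[...,2];H,S=hsv[...,0],hsv[...,1]
box=np.zeros(H.shape,bool);box[100:250,240:420]=1
m=box&(z>.125)&(z<.16)&(H<30)&(S>80);print("knob",blob(w,m,.139),np.percentile(z[m],95))
m=box&(H>95)&(H<125)&(S>110)&(z>.07)&(z<.1);print("disc",blob(w,m,.087),np.percentile(z[m],[10,50,90]))
A=np.c_[P[m][:,:2],np.ones(m.sum())];print("plane slope",np.linalg.lstsq(A,z[m],rcond=None)[0][:2].round(3))
m=box&(z>.10)&(z<.16)&(H<30)&(S>80);print("collar",blob(w,m,.113))
go(.6603,.028,.1,3.6)
a=cv2.resize(sd["image"][150:300,240:400],None,fx=2.5,fy=2.5);s=np.hstack([w["image"][:375,120:520],a]);cv2.imwrite("pics/p5.png",s[:,:,::-1])
E
```

```text
time: 19.77
ee_pos: [0.6592, 0.0281, 0.2037]
eef_rot: [0.516, -0.485, 0.484, -0.514]
ft_force: [-0.1, 0.2, 0.6]
width: 0.0869
knob ((array([0.65928644, 0.02968152]), np.float64(0.010643282120104154)), array([325.1 , 212.15])) 0.13852978231129523
disc ((array([0.65909307, 0.0281991 ]), np.float64(0.03899273952069022)), array([322.38461538, 190.79487179])) [0.08459089 0.08560022 0.08650259]
plane slope [-0.001 -0.019]
collar ((array([0.65922316, 0.02795961]), np.float64(0.0183671915083429)), array([321.32, 204.84]))
at [0.6588 0.028  0.2028] jaw 3.5 shift [0.     0.1027 0.0021] turn y -0.1 level turn tool [0.31 0.   0.  ]
```

View pics/p5.png

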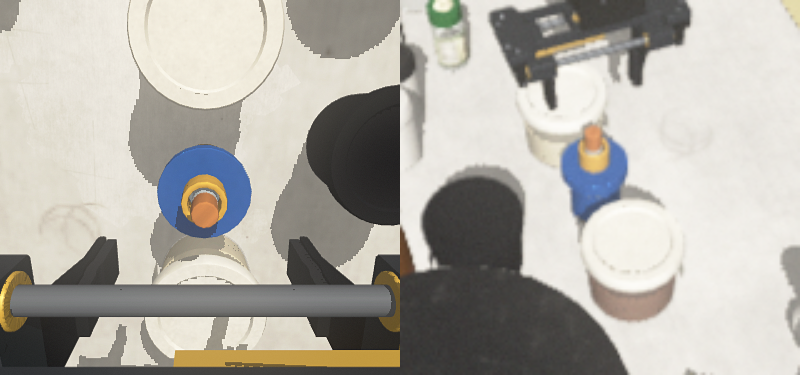

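Seated: knob top 0.1385, plate about 0.086, level, concentric with the tin; the tubs look in place. Now the collar.

```bash
python3 -m jog '[[0,0.02,0.001,0.2,0,0],[0,0.03,0,0,0,0],[0,0.02,0,0,0,0],[0,0.01,0,0,0,0],[0,0,0,0,0,0],[0,0,0,0,0,0]]'; python3 - <<'E'
from h import *
go(.660,.028,.093,3.6)
E
```

```text
time: 20.37
ee_pos: [0.6566, 0.0277, 0.1131]
eef_rot: [0.518, -0.487, 0.482, -0.513]
ft_force: [-0.3, -0.1, 0.7]
width: 0.087
at [0.6566 0.0277 0.1131] jaw 3.5 shift [-0.0001  0.0201  0.0036] turn y -0.1 level turn tool [ 0.54 -0.   -0.02]
```

```bash
python3 -m jog '[[0,0.006,0.003,0.5,0,0],[0,0.008,0,0,0,0],[0,0.003,0,0,0,0],[0,0,0,0,0,0],[0,0,0,0,0,0]]'; python3 - <<'E'
from h import *
go(.660,.028,.093,3.6)
E
```

```text
time: 20.78
ee_pos: [0.6613, 0.0281, 0.0971]
eef_rot: [-0.514, 0.484, -0.485, 0.516]
ft_force: [0.6, 0.7, -0.5]
width: 0.0868
at [0.6613 0.0281 0.0971] jaw 3.5 shift [-0.      0.0041 -0.0014] turn y -0.1 level turn tool [-0.21 -0.   -0.02]
```

```bash
python3 -m jog '[[0,0.003,-0.001,-0.1,0,0],[0,0,0,0,0,0]]'|egrep 'pos|force';  python3 -m jog '[[0,0,0,0,0,0],[0,0,0,0,0,0],[0,0,0,0,0,0],[0,0,0,0,0,0],[0,0,0,0,0,0],[0,0,0,0,0,0],[0,0,0,0,0,0]]' -1 12; python3 - <<'E'
from h import *
go(.660,.028,.093,3.6)
E
```

```text
ee_pos: [0.6607, 0.0281, 0.0948]
ft_force: [-0.7, -0.4, -0.1]
time: 21.53
ee_pos: [0.6612, 0.0282, 0.0958]
eef_rot: [-0.514, 0.483, -0.485, 0.516]
ft_force: [-0.9, -0.1, 0.4]
width: 0.0486
at [0.6612 0.0282 0.0958] jaw 3.5 shift [ 0.0001  0.0028 -0.0012] turn y -0.1 level turn tool [-0.26 -0.   -0.01]
```

```bash
python3 -m jog '[[0,0.001,-0.001,-0.2,0,0],[0,0,0,0,0,0],[0,0,0,0,0,0],[0,0,0,0,0,0],[0,0,0,0,0,0],[0,0,0,0,0,0]]'; python3 - <<'E'
from h import *
go(.660,.028,.093,3.6)
E
```

```text
time: 22.03
ee_pos: [0.6602, 0.0281, 0.0947]
eef_rot: [-0.515, 0.484, -0.485, 0.515]
ft_force: [-0.1, -0.0, 0.2]
width: 0.0354
at [0.6602 0.0281 0.0947] jaw 3.5 shift [ 0.      0.0017 -0.0002] turn y -0.1 level turn tool [-0.04 -0.   -0.01]
```

```bash
python3 -m jog '[[0,0,0,0,0,0],[0,-0.004,0,0,0,0],[0,-0.005,0,0,0,0],[0,-0.005,0,0,0,0],[0,0,0,0,0,0]]' -1 20; python3 - <<'E'
from h import *
go(.6602,.0281,.215,3.6)
E
```

```text
time: 22.45
ee_pos: [0.6598, 0.0281, 0.1097]
eef_rot: [0.515, -0.484, 0.484, -0.515]
ft_force: [-0.2, 0.1, -0.2]
width: 0.0353
at [0.6598 0.0281 0.1097] jaw 3.5 shift [-0.     -0.1053  0.0004] turn y -0.1 level turn tool [ 0.01 -0.   -0.01]
```

```bash
python3 -m jog '[[0,-0.006,0.0003,0,0,0],[0,-0.007,0,0,0,0],[0,-0.007,0,0,0,0],[0,-0.006,0,0,0,0],[0,0,0,0,0,0]]'|egrep 'pos|force|width'; python3 - <<'E'
from h import *
go(.6602,.0281,.215,3.6)
E
```

```text
ee_pos: [0.6605, 0.0282, 0.1394]
ft_force: [-0.2, -0.4, 0.5]
width: 0.0353
at [0.6605 0.0282 0.1394] jaw 3.5 shift [ 0.     -0.0756 -0.0002] turn y -0.1 level turn tool [-0.05  0.   -0.01]
```

```bash
python3 -m jog '[[0,-0.007,-0.0002,0,0,0],[0,-0.008,0,0,0,0],[0,-0.008,0,0,0,0],[0,-0.008,0,0,0,0],[0,-0.008,0,0,0,0],[0,-0.01,0,0,0,0],[0,-0.012,0,0,0,0],[0,-0.01,0,0,0,0],[0,-0.005,0,0,0,0],[0,0,0,0,0,0],[0,0,0,0,0,0],[0,0,0,0,0,0]]'; python3 - <<'E'
from h import *
go(.6602,.0281,.215,3.6)
w=r.camera("wrist");sd=r.camera("side");t=r.camera("top");np.savez("s6.npz",**sd)
P=cloud(sd);hsv=cv2.cvtColor(sd["image"],cv2.COLOR_RGB2HSV)
box=np.zeros((400,640),bool);box[150:260,270:370]=1
near=box&(np.hypot(P[...,0]-.66,P[...,1]-.028)<.05)
b=near&(hsv[...,0]>95)&(hsv[...,0]<125)&(hsv[...,1]>110);k=near&(hsv[...,0]<30)&(hsv[...,1]>80)
for n,m in(("blue",b),("orange",k)):
    print(n,np.histogram(P[m][:,2],bins=np.arange(0,.28,.02))[0])
a=cv2.resize(sd["image"][130:290,240:400],None,fx=2.5,fy=2.5,);s=np.hstack([w["image"][:400,120:520],a]);cv2.imwrite("pics/p6.png",s[:,:,::-1])
E
```

```text
time: 23.87
ee_pos: [0.6606, 0.0284, 0.2256]
eef_rot: [-0.514, 0.484, -0.485, 0.516]
ft_force: [1.0, 0.5, -1.3]
width: 0.035
at [0.6606 0.0284 0.2256] jaw 3.5 shift [ 0.0003  0.0106 -0.0004] turn y -0.1 level turn tool [-0.2  -0.   -0.01]
blue [  4  17  19  28   0   0   0   0   0   0 279  12   0   0]
orange [  0   0   0   0   0   5  44  11   0   0   8 114  55   0]
```

View pics/p6.png

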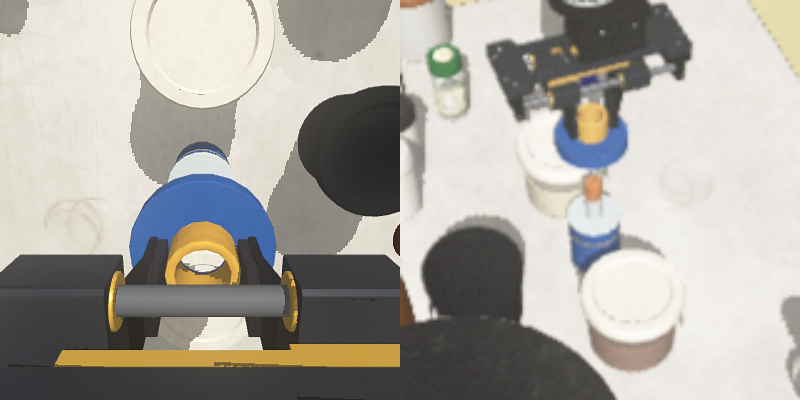

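The outer lid hangs level above; the inner lid with its knob is still seated in the tin. Last check of stillness, the tubs and the bystanders, then hand in.

```bash
python3 - <<'E'
from h import *
a=dict(np.load("side0.npz"));b=r.camera("side")
for n,(u,v,w,h) in dict(brown=(302,225,62,58),star=(345,295,26,26),sweet=(304,146,20,24),cup=(304,118,24,26)).items():
    g=[cv2.cvtColor(x["image"],6) for x in(a,b)]
    T=g[0][v:v+h,u:u+w];q=cv2.matchTemplate(g[1][v-10:v+h+10,u-10:u+w+10],T,5);_,s,_,l=cv2.minMaxLoc(q);print(n,"shift px",l[0]-10,l[1]-10,round(s,3))
P=cloud(b);t0=cloud(dict(np.load("t3.npz")))
m=np.abs(P[...,2]-.09)<.012
for n,c in(("brown",(.6533,.1514)),("cream",(.6681,-.0868))):
    k=m&(np.hypot(P[...,0]-c[0],P[...,1]-c[1])<.075);print(n,blob(b,k,.094)[0])
s=r.read_state();print(s["time"],s["ee_pos"],np.abs(s["joint_vel"]).max(),s["width"],s["ft_force"])
r.close_job()
E
```

```text
brown shift px 0 0 0.939
star shift px 0 0 0.999
sweet shift px 0 -10 0.344
cup shift px -9 -10 0.335
brown (array([0.6556702, 0.1562706]), np.float64(0.05839935336278305))
cream (array([ 0.66852859, -0.08087108]), np.float64(0.06076995545518115))
24.0667 [0.66032959 0.02834742 0.22514548] 0.0016207232952389773 0.03487142148873279 [-0.7727012  -0.47176531 -1.06624078]
the job is handed in; nothing more can be done
```

The job is handed in at 24.1 s of the 58 s allowed. The last pictures and readings showed every condition I could check met, but the hand-in gives no verdict.

- **Tin:** I set it down at about (0.659, 0.028), roughly 4 mm from the midpoint between the tubs, and let go.
- **Both lids:** I carried them over by the knob and lowered them until the plug seated. First firm contact was at TCP z 0.1176, exactly the computed height. After letting go, the knob top measured 0.1385 m, the plate was level, and the lids were within about 2 mm of the tin's axis.
- **Outer lid:** I lifted it straight up by the collar. It is held level with its lower edge about 0.20 m up, with a width of 35 mm at the collar, about 1 N of weight on the wrist, and the arm still. The last side view shows the inner lid still seated.

**Bystander checks:**
- **Brown tub and star:** neither shifted in the side view (0 px).
- **Cream tub:** I could only check it with a rough circle fit on the side view. That fit came out about 6 mm from the start measurement. The same fit put the unmoved brown tub about 5 mm off, so I read it as bias from a different camera view.
- **Cup and sweet:** the image match failed (score about 0.34), most likely because the arm blocked the view. I have no final position for them. No wrist-force jump appeared during the moves near them, and the top view before the lids were picked up showed them in place.

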